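Lay the tea tray for one

TASK

Lay the tea tray: stand the teapot in the middle of the trivet, the small handleless cup in the middle of its saucer and the short honey jar in the middle of the cork coaster, and lay the teaspoon the right way up, lengthwise in the middle of the spoon rest. Set everything down without dropping or tipping it. The mug with the handle and the tall glass canister do not go on the tray: leave them standing where they are.

Things in the scene. Friction and masses are not known exactly. Their poses are not given: they have to be found in the camera images.
- trivet: Round grey silicone trivet, 112 mm across, flat top 7 mm above its origin (centre of its underside, on the tray floor; z up); place of the teapot. It and the other three pieces on the wooden tray (saucer, coaster, spoon rest) are fixed there, in changing order, 155 mm apart along the tray and 126 mm across.
- saucer: Round white ceramic saucer, 118 mm across; flat middle 80 mm across and 5 mm above its origin (centre of its underside, on the tray floor; z up), rim sloping up to 12 mm; place of the tea cup. Fixed. The tray is fixed too: 335 mm long (roughly along the robot's forward direction, turned up to 0.2 rad), 275 mm wide.
- coaster: Plain round cork coaster, 94 mm across, flat top 6 mm above its origin (centre of its underside, on the tray floor; z up); place of the honey jar. Fixed. The tray's floor is 8 mm above the white shelf top, its rim 22 mm high and 10 mm thick; a brass bar handle up to 40 mm high stands on the middle 100 mm of each short end.
- spoon_rest: Long shallow white ceramic dish, 152 mm along its own x (along the tray), 74 mm along y; flat floor 144 x 66 mm, 4 mm above its origin (centre of its underside, on the tray floor; z up), lip 8 mm above the origin; place of the teaspoon. Fixed.
- teapot: Mustard yellow teapot, 0.35 to 0.6 kg. Origin: centre of underside, z up. Body 110 mm across, foot 76 mm, shoulder 83 mm high, lid knob up to 108 mm. Spout to its own +x, reaching 78 mm from the axis, 82 mm high. A fixed wooden handle arches over the lid in its x-z plane: straight top bar 50 mm long (along x), 10 mm wide and high, its middle 148 mm straight above the origin.
- cup: Small handleless white ceramic tea cup, about 0.15 kg, 62 mm high, 66 mm outside diameter from 22 mm height up to the rim, wall 4 mm, foot 48 mm across. Origin: centre of its underside, z up.
- honey_jar: Short glass jar of honey with a steel twist cap, about 0.25 kg, 85 mm high in all, straight body 62 mm across up to 56 mm height, cap 56 mm across and 15 mm high. Origin: centre of its underside, z up.
- teaspoon: Stainless teaspoon, 35 g, 120 mm long along its own x, lying bowl up; bowl (39 x 27 mm, 9 mm high) to +x. Origin: half-way along, at the level of the surface it lies on. The handle is arched: at the origin it is 8 mm wide, underside 6 mm and top 11 mm above that surface, so it can be pinched across there. It starts lying roughly across the robot's forward direction.
- mug: White ceramic mug with a handle, 90 mm high, 72 mm across, the handle reaching 73 mm from the axis to its own +y. A look-alike: not for the tray. Origin: centre of its underside, z up.
- canister: Tall glass canister of tea leaves with a steel twist cap, 150 mm high, 82 mm across, cap 70 mm across. A look-alike: not for the tray. Origin: centre of its underside, z up.

How it is judged:
At the end, for the whole second after the job is handed in: Upright: teapot on trivet and jar on coaster within 15 mm of centre, cup on saucer within 12 mm; spoon bowl up in its rest, within 15 mm each way and 0.25 rad (either way round). All released and at rest; mug and tall canister upright within 20 mm of their start (horizontal distance between teapot and trivet below 0.015 m and z of teapot in the frame of trivet between 0.004 and 0.011 m and angle between each of teapot, cup, honey_jar, mug, canister's own z axis and vertical below 0.1 rad and linear speed of each of teapot, cup, honey_jar, teaspoon below 0.02 m/s and horizontal distance between cup and saucer below 0.012 m and z of cup in the frame of saucer between 0.002 and 0.009 m and horizontal distance between honey_jar and coaster below 0.015 m and z of honey_jar in the frame of coaster between 0.003 and 0.01 m and x of teaspoon in the frame of spoon_rest between -0.015 and 0.015 m and y of teaspoon in the frame of spoon_rest between -0.015 and 0.015 m and z of teaspoon in the frame of spoon_rest between 0.001 and 0.01 m and angle between the x axis of teaspoon and the x axis of spoon_rest, either way round below 0.25 rad and angle between teaspoon's own z axis and vertical below 0.15 rad and distance of each of mug, canister from where it was at the start of the episode below 0.02 m); the robot touches nothing.
It fails at once if the mug or the tall canister is knocked or carried off (more than 30 mm) (distance of any of mug, canister from where it was at the start of the episode above 0.03 m).
It fails at once if the teapot, cup or jar is dropped: faster than 0.6 m/s (a fall of about 20 mm) with no finger on it ((linear speed of teapot above 0.6 m/s and contact force between teapot and the fingers below 0.05 N) or (linear speed of cup above 0.6 m/s and contact force between cup and the fingers below 0.05 N) or (linear speed of honey_jar above 0.6 m/s and contact force between honey_jar and the fingers below 0.05 N)).
It fails at once if the teapot, cup or jar is tipped over (leans more than 45 degrees) (angle between any of teapot, cup, honey_jar's own z axis and vertical above 0.785 rad).
It also fails if it takes over 144 s, if anything falls off the work surface, if the arm or the gripper's body presses on something with over 40 N, if the wrist force passes 120 N, or if a joint passes its speed limit or range.

ROBOT

A 7-joint arm with a two-finger parallel gripper is mounted at the origin on the work surface. World frame = base frame: x ahead of the robot, y to its left, z up, the work surface at z = 0. Lengths are in m, angles in rad, forces in N, time in s.
With the tool pointing down it reaches from about 0.35 to 0.9 m from the base axis. Payload 7.2 kg.
Tool frame: the origin (TCP) lies midway between the tips of the shut fingers; the grasp point (between the pads) lies 19 mm behind it; z points along the fingers, y is the line along which they close (so a half turn about z gives the same grasp; the last joint's range is limited). The gripper opens to 85 mm and grips with 20 to 120 N. Pads are 22 mm wide; open, the fingers measure 114 mm over their backs; the gripper's body (76 mm by 85 mm) begins 54 mm behind the grasp point. The pads swing forward as they close: fully open they stand 13 mm farther back than shut.
Start: joints at [1.065, 0.411, -0.013, 1.596, 0.006, 1.134, -0.082], TCP at [0.265, -0.566, 0.231] pointing down, gripper open.
Joint ranges: [-2.95, 2.95], [-0.29, 1.99], [-1.47, 1.44], [0.14, 2.54], [-1.03, 4.17], [0.13, 1.85], [-2.86, 2.86]. Speed limits (rad/s): [2.39, 2.39, 3.01, 3.01, 3.14, 3.14, 3.14].

INTERFACE

Orientations are given as a unit quaternion [x, y, z, w].
In Python, from workcell import observe, capture, close_job gives the robot as it stands. The module is installed in compiled form; this text tells all that it offers.
- The arm moves only by the tool apply_moves, never from a script. Its argument "targets" is a list that holds one entry, the list of rows, each a list of 4 numbers: the shift along the tool's x, y, z in cm, then the turn about the tool's z in degrees. A call has 1 to 20 rows; each row shifts and turns the commanded pose from where the row before left it, along the tool's axes as they then stand; what a row does not reach is not made up. A row lasts 1/12 s, in which the tool goes at most 41.7 mm and 7.16 degrees, less where a joint would pass 70% of its speed; a pose out of reach is approached as far as the arm can. A call is refused whole if a number of a shift passes 4.17 or a number of a turn 7.16, either way. A call with a gripper value outside its range is refused whole. "grip" is the closure, from 0 (fully open) to 1 (shut), set as the call begins (left out, the last holds). The fingers move at their own pace and stop on an object; "force" is the grip in N (left out, the last holds). Time passes only in rows, so rows that do not move let the fingers close. It gives the time, the measured TCP pose, the force, the opening and the grip force at its end, in the units of the state.
- observe(): the state, without advancing time (a new reading comes with each control period).
- capture(name): name is "scene" or "side" or "wrist"; returns a dict with "pixels" (384x512x3 uint8, red, green, blue), "range_z" (384x512 float32, m along the optical axis (not along the pixel's ray), 0 where there is no reading), "fx", "fy", "cx", "cy" (pixels), "eye" and "attitude" of the camera in the world. Camera axes: x right, y up, looking along -z (the intrinsics and any distortion apply to the point x, -y, -z); pixel columns grow to the right and rows downward; lengths in m; the calibration is good to about 2 mm. A picture is of the moment at which its call begins.
- close_job(): hands the job in; it is judged then, once.
The state is a dict: "time_s": time; "joint_positions": joint angles; "joint_vel": joint speeds; "tau": joint torques, N m; "ee_pos": TCP position; "tool_rot": TCP orientation; "wrist_force": force on the tool from outside, world axes, zero at the start; "torque": the same for the moment, N m; "opening": finger opening in m; "grasp_force": force on a finger pad.
Only numpy, scipy, OpenCV 4.12 (cv2) and the standard library are available. Lean on these libraries where they do the work, as an engineer would, in place of code of your own. Each camera call takes 0.05 s, during which the arm holds its last target. There are 200 camera calls.

## Working session

There is one attempt and no reset: what is moved stays moved. The work goes in short steps, Python scripts to look and compute and a tool call to move; the robot and the scene stay as the last step left them, time stands still between calls to the robot, and variables do not carry over. Pictures are saved under pics/ and viewed, at most 14 in all, crops included, and the job is handed in when it is done.

Besides the shell and the picture viewer there is one more tool, called after ">>>" as name([rows], argument=value, ...), one row to a line, values as JSON. apply_moves: Moves the arm, as the interface text tells. Its arguments: {"type":"object","properties":{"targets":{"type":"array","items":{"type":"array","items":{"type":"array","items":{"type":"number"}}}},"grip":{"type":"number"},"force":{"type":"number"}},"required":["targets"]}

```bash
mkdir -p pics
cat > h.py <<'E'
import numpy as np, cv2
from workcell import observe, capture, close_job
from scipy.spatial.transform import Rotation as R
def rot(a):
    a=np.array(a); return a if a.shape==(3,3) else R.from_quat(a).as_matrix()
def cloud(c):
    v,u=np.mgrid[0:384,0:512]; z=c["range_z"]
    p=np.stack([(u-c["cx"])/c["fx"]*z,-(v-c["cy"])/c["fy"]*z,-z],-1)
    return p@rot(c["attitude"]).T+np.array(c["eye"])
def save(c,n): cv2.imwrite(f"pics/{n}.png",c["pixels"][...,::-1])
E
python3 - <<'E'
from h import *
s=observe();print(s)
a=[]
for n in("scene","side","wrist"):
    c=capture(n);print(n,{k:(v if not hasattr(v,'shape') or v.size<20 else v.shape) for k,v in c.items()});a.append(c["pixels"])
    np.save(n+"0.npy",c,allow_pickle=True)
    cv2.imwrite(f"pics/{n}0.png",c["pixels"][...,::-1])
E
```

```text
{'time_s': 0.0, 'joint_positions': array([ 1.06479188,  0.41190528, -0.01272927,  1.59704745,  0.00560062,
        1.13430375, -0.08219891]), 'joint_vel': array([ 0.00164115,  0.0009814 , -0.00015121,  0.00064474, -0.00168516,
       -0.00038531, -0.00129159]), 'tau': array([ 1.29093410e-04, -6.00622272e+01,  6.82452936e-01, -2.99413329e+01,
        1.39538458e-02,  1.07671702e-02,  9.22726394e-05]), 'ee_pos': array([ 0.26472909, -0.56561368,  0.23044824]), 'tool_rot': array([ 9.76131565e-01,  2.17178511e-01, -2.29738606e-04, -7.81012554e-04]), 'wrist_force': array([ 0.67743924,  0.41981818, -0.00545667]), 'torque': array([-0.01000422, -0.02168716, -0.00448523]), 'grasp_force': 0.0, 'opening': 0.08530227399357919}
scene {'pixels': (384, 512, 3), 'range_z': (384, 512), 'fx': 483.29510243430406, 'fy': 483.29510243430406, 'cx': 259.8576875804481, 'cy': 193.75903880457642, 'eye': array([ 1.41270331, -0.5073725 ,  1.02046534]), 'attitude': array([0.34378846, 0.19840636, 0.46309016, 0.79245941])}
side {'pixels': (384, 512, 3), 'range_z': (384, 512), 'fx': 380.10413874820233, 'fy': 380.10413874820233, 'cx': 249.1848953959989, 'cy': 198.68962239101663, 'eye': array([0.07493731, 0.70964264, 0.59594859]), 'attitude': array([-0.13423026,  0.45412611,  0.84768481, -0.23912797])}
wrist {'pixels': (384, 512, 3), 'range_z': (384, 512), 'fx': 273.654375520143, 'fy': 273.654375520143, 'cx': 251.92958051280152, 'cy': 190.71264711022047, 'eye': array([ 0.32543291, -0.53864432,  0.37298298]), 'attitude': array([-0.11330325,  0.07241148, -0.53156107,  0.83627853])}
```

View pics/scene0.png

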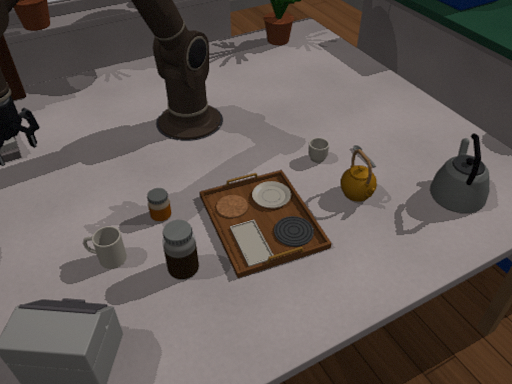

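View pics/side0.png

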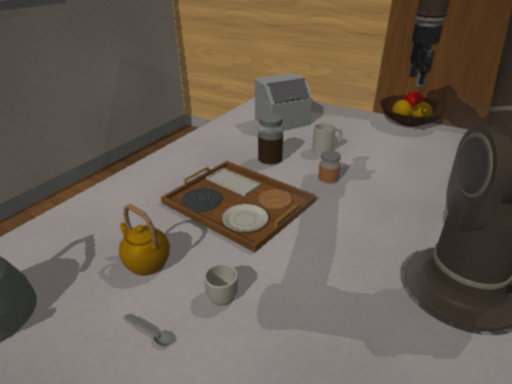

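Run:
```python
from h import *
for n in("scene","side"):
    c=np.load(n+"0.npy",allow_pickle=True).item(); p=cloud(c); ok=(c["range_z"]>0)
    h,e=np.histogram(p[ok][:,2],bins=np.arange(-.01,.2,.002)); print(n,ok.mean(),[(round(e[i],3),h[i]) for i in range(len(h)) if h[i]>700])
```

```text
scene 0.980499267578125 [(np.float64(-0.008), np.int64(1056)), (np.float64(-0.006), np.int64(4902)), (np.float64(-0.004), np.int64(17983)), (np.float64(-0.002), np.int64(36138)), (np.float64(0.0), np.int64(34786)), (np.float64(0.002), np.int64(15776)), (np.float64(0.004), np.int64(4168)), (np.float64(0.006), np.int64(1851)), (np.float64(0.008), np.int64(1719)), (np.float64(0.01), np.int64(1563)), (np.float64(0.012), np.int64(1560)), (np.float64(0.014), np.int64(1436)), (np.float64(0.016), np.int64(969)), (np.float64(0.018), np.int64(844)), (np.float64(0.02), np.int64(820)), (np.float64(0.168), np.int64(1615)), (np.float64(0.17), np.int64(1848)), (np.float64(0.172), np.int64(724)), (np.float64(0.182), np.int64(821)), (np.float64(0.184), np.int64(867))]
side 0.9960784912109375 [(np.float64(-0.002), np.int64(3678)), (np.float64(0.0), np.int64(45303)), (np.float64(0.002), np.int64(39671)), (np.float64(0.004), np.int64(4083)), (np.float64(0.008), np.int64(1465)), (np.float64(0.01), np.int64(2265)), (np.float64(0.012), np.int64(1653)), (np.float64(0.014), np.int64(2125)), (np.float64(0.016), np.int64(1935)), (np.float64(0.018), np.int64(1078)), (np.float64(0.02), np.int64(804)), (np.float64(0.022), np.int64(1025)), (np.float64(0.024), np.int64(832))]
```

The scene view shows the mug (108,247), canister (180,250), jar (158,205), the tray with coaster (232,206), saucer (271,195), spoon rest (250,242) and trivet (293,231), the cup (318,150) and the teapot (359,182). The side view adds the spoon at (150,330), bowl at (165,338).

Run:
```python
from h import *
from scipy.optimize import least_squares
def circ(xy,r):
    f=lambda q:np.hypot(xy[:,0]-q[0],xy[:,1]-q[1])-r
    s=least_squares(f,np.median(xy,0),loss='soft_l1',f_scale=.002);return s.x.round(4),np.abs(s.fun).mean().round(4)
box={"scene":dict(jar=(145,185,173,224),cup=(306,138,332,164),mug=(80,225,128,270),can=(162,220,202,280),pot=(336,140,382,205)),
     "side":dict(jar=(317,150,343,184),cup=(203,265,240,304),mug=(310,122,345,155),can=(254,114,288,165),pot=(112,200,176,277))}
dim=dict(jar=(.031,.01,.05),cup=(.033,.024,.066),mug=(.036,.02,.085),can=(.041,.02,.11),pot=(.055,.03,.06))
for n in("scene","side"):
    c=np.load(n+"0.npy",allow_pickle=True).item(); p=cloud(c)
    for k,b in box[n].items():
        q=p[b[1]:b[3],b[0]:b[2]].reshape(-1,3); r,l,h=dim[k]; m=(q[:,2]>l)&(q[:,2]<h)
        q1=q[m]; print(n,k,m.sum(),circ(q1[:,:2],r) if m.sum()>10 else'', 'ztop',np.percentile(q[:,2],99.5).round(3))
        if k=="pot":
            t=q[q[:,2]>.135]; 
            if len(t)>5:
                u,s,v=np.linalg.svd(t[:,:2]-t[:,:2].mean(0)); print(' bar',len(t),t.mean(0).round(4),v[0],t[:,:2].ptp(0) if hasattr(t,'ptp') else np.ptp(t,0), 'spread',np.ptp((t[:,:2]-t[:,:2].mean(0))@v[0]))
    # tray by brown
    hsv=cv2.cvtColor(c["pixels"],cv2.COLOR_RGB2HSV)
    b=(190,165,335,275) if n=="scene" else (155,155,325,260)
    w=np.zeros((384,512),bool); w[b[1]:b[3],b[0]:b[2]]=1
    br=w&(hsv[...,1]>110)&(p[...,2]>.0)&(p[...,2]<.03)
    k,lab,st,_=cv2.connectedComponentsWithStats(br.astype(np.uint8)); j=1+st[1:,4].argmax()
    q=p[(lab==j)]; q=q[q[:,2]>.006]
    print(n,'tray',len(q),cv2.minAreaRect(q[:,:2].astype(np.float32)))
c=np.load("side0.npy",allow_pickle=True).item(); p=cloud(c)
g=c["pixels"][308:350,115:182].astype(float); 
ps=p[308:350,115:182]; m=ps[...,2]>.005; q=ps[m]
print('spoon',len(q),q.mean(0),cv2.minAreaRect(q[:,:2].astype(np.float32)))
im=cv2.resize(c["pixels"][300:360,110:190],(640,480),interpolation=cv2.INTER_CUBIC)
cv2.imwrite("pics/sp.png",im[...,::-1])
```

```text
scene jar 220 (array([ 0.4044, -0.2687]), np.float64(0.0013)) ztop 0.152
scene cup 354 (array([0.4106, 0.283 ]), np.float64(0.0027)) ztop 1.02
scene mug 905 (array([ 0.4967, -0.4419]), np.float64(0.0043)) ztop 0.095
scene can 740 (array([ 0.6184, -0.2879]), np.float64(0.001)) ztop 0.154
scene pot 256 (array([0.6732, 0.2171]), np.float64(0.0117)) ztop 0.155
 bar 109 [0.7049 0.2012 0.2437] [-0.7081022   0.70610996] [0.84383577 0.81036398 0.88411963] spread 1.1630235996703138
scene tray 4648 ((0.5722813010215759, -0.022393986582756042), (0.27607491612434387, 0.33919039368629456), 82.6947250366211)
side jar 266 (array([ 0.4055, -0.2686]), np.float64(0.0132)) ztop 0.089
side cup 971 (array([0.4093, 0.2868]), np.float64(0.0024)) ztop 0.065
side mug 512 (array([ 0.4944, -0.4401]), np.float64(0.0045)) ztop 0.094
side can 739 (array([ 0.6192, -0.288 ]), np.float64(0.0307)) ztop 0.155
side pot 549 (array([0.5373, 0.3548]), np.float64(0.0135)) ztop 0.156
 bar 205 [0.5427 0.3428 0.1992] [ 0.78999462 -0.61311377] [0.57735947 0.42211767 0.46077599] spread 0.7124906470885201
side tray 4398 ((0.5682475566864014, -0.01764938235282898), (0.2741931974887848, 0.3323003351688385), 82.60192108154297)
spoon 301 [0.46488946 0.43367512 0.02547379] ((0.29230833053588867, 0.5393531322479248), (0.06599552929401398, 0.5483059287071228), 58.78792953491211)
```

View pics/sp.png

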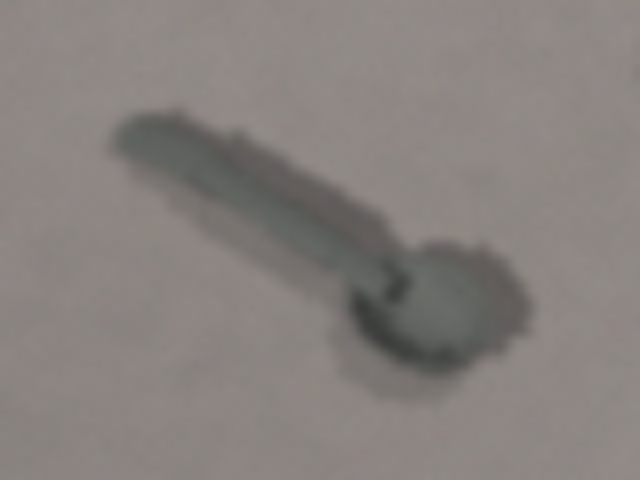

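The crop shows the spoon bowl up: handle tip at about (126,317) and bowl centre at about (165,338) in the side image.

```bash
cat >> h.py <<'E'
def ray(c,u,v,z):
    d=rot(c["attitude"])@np.array([(u-c["cx"])/c["fx"],-(v-c["cy"])/c["fy"],-1]); e=np.array(c["eye"]); return e+d*(z-e[2])/d[2]
def go(xyz=None,yaw=None):
    "print tool-frame shift (cm) & turn (deg) to world TCP xyz / tool-x yaw deg"
    s=observe(); M=rot(s["tool_rot"]); cy=np.degrees(np.arctan2(M[1,0],M[0,0]))
    print("tcp",s["ee_pos"].round(4),"yaw",cy.round(2),"t",round(s["time_s"],2),"open",round(s["opening"],4))
    if xyz is not None: print("shift cm",(100*M.T@(np.array(xyz)-s["ee_pos"])).round(2))
    if yaw is not None: print("turn deg",(-(((yaw-cy)+90)%180-90)).round(2), "j7",s["joint_positions"][6].round(2))
E
python3 - <<'E'
from h import *
for n,b in(("scene",(330,138,390,210)),("side",(112,200,176,277))):
    c=np.load(n+"0.npy",allow_pickle=True).item(); p=cloud(c)[b[1]:b[3],b[0]:b[2]].reshape(-1,3)
    near=np.hypot(p[:,0]-.63,p[:,1]-.23)<.2
    for lo,hi in((.03,.06),(.14,.165)):
        t=p[near&(p[:,2]>lo)&(p[:,2]<hi)]; m=np.median(t,0); t=t[np.hypot(*(t-m)[:,:2].T)<.1]
        d=t[:,:2]-t[:,:2].mean(0); v=np.linalg.svd(d)[2][0]; a=d@v
        print(n,lo,len(t),t.mean(0).round(4),'dir',np.degrees(np.arctan2(v[1],v[0])).round(1),'len',np.percentile(a,[1,99]).round(3), 'bbox',t.min(0).round(3),t.max(0).round(3))
c=np.load("side0.npy",allow_pickle=True).item()
a=ray(c,126,317,.004);b=ray(c,165,338,.006);e=ray(c,174,339,.006);print('spoon tip',a,'bowl',b,e,'len',np.linalg.norm(a-e),np.degrees(np.arctan2(*(b-a)[1::-1])))
M=(a+e)/2; go([M[0],M[1],.25],0)
E
```

```text
scene 0.03 256 [0.6388 0.2585 0.0477] dir 36.8 len [-0.054  0.05 ] bbox [0.571 0.236 0.03 ] [0.681 0.325 0.06 ]
scene 0.14 85 [0.6163 0.289  0.149 ] dir -7.4 len [-0.04   0.033] bbox [0.573 0.28  0.142] [0.65  0.303 0.156]
side 0.03 548 [0.5789 0.3198 0.0472] dir 49.9 len [-0.052  0.053] bbox [0.555 0.248 0.03 ] [0.644 0.348 0.06 ]
side 0.14 166 [0.6031 0.2962 0.1502] dir 173.8 len [-0.045  0.033] bbox [0.568 0.288 0.14 ] [0.651 0.304 0.156]
spoon tip [0.53797941 0.42564383 0.004     ] bowl [0.44000149 0.42291613 0.006     ] [0.42460684 0.4159972  0.006     ] len 0.11379981038453392 -178.40529858235286
tcp [ 0.2648 -0.5657  0.2306] yaw 25.08 t 0.15 open 0.0853
shift cm [ 61.43 -80.17  -1.84]
turn deg 25.08 j7 -0.08
```

>>> apply_moves([
  [[0,0,0,6.27],[0,0,0,6.27],[0,0,0,6.27],[0,0,0,6.27],[0.86,-3.9,-0.1,0],[0.86,-3.9,-0.1,0],[0.86,-3.9,-0.1,0],[0.86,-3.9,-0.1,0],[0.86,-3.9,-0.1,0],[0.86,-3.9,-0.1,0],[0.86,-3.9,-0.1,0],[0.86,-3.9,-0.1,0],[0.86,-3.9,-0.1,0],[0.86,-3.9,-0.1,0],[0.86,-3.9,-0.1,0],[0.86,-3.9,-0.1,0],[0.86,-3.9,-0.1,0],[0.86,-3.9,-0.1,0],[0.86,-3.9,-0.1,0],[0.86,-3.9,-0.1,0]],
], grip=0)

```text
time_s: 1.82
ee_pos: [0.4023, 0.0598, 0.2476]
tool_rot: [1.0, -0.0, 0.0, 0.0]
wrist_force: [1.1, -1.1, 0.1]
opening: 0.0854
grasp_force: 0.0
```

>>> apply_moves([
  [[0.86,-3.9,0,0],[0.86,-3.9,0,0],[0.86,-3.9,0,0],[0.86,-3.9,0,0],[0.86,-3.9,0,0],[0.86,-3.9,0,0],[0.86,-3.9,0,0],[0.86,-3.9,0,0],[0.86,-3.9,0,0],[0,0,0,0],[0,0,0,0]],
])

```text
time_s: 2.73
ee_pos: [0.4786, 0.4113, 0.2459]
tool_rot: [1.0, 0.002, -0.001, -0.0]
wrist_force: [-0.2, -0.5, 0.1]
opening: 0.0853
grasp_force: 0.0
```

Run:
```python
from h import *
c=capture("wrist");save(c,"w1");np.save("w1.npy",c,allow_pickle=True);p=cloud(c)
print(c["eye"]);go([.481,.42,.25],0)
m=(p[...,2]>.012)&(p[...,2]<.03);print(m.sum())
```

```text
[0.54589693 0.41025015 0.3881758 ]
tcp [0.4793 0.4094 0.2462] yaw 0.09 t 2.78 open 0.0855
shift cm [ 0.17 -1.06 -0.38]
turn deg 0.09 j7 -2.59
5570
```

View pics/w1.png

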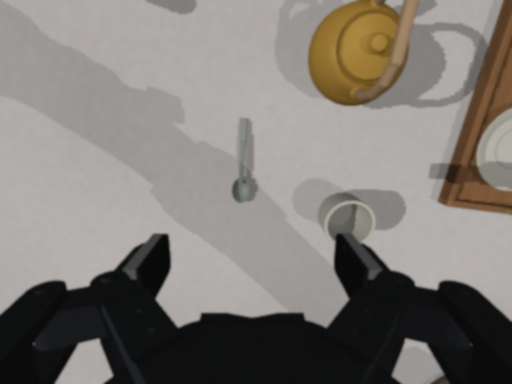

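The wrist view shows the spoon running vertically, handle end (244,118), bowl end (243,203); cup rim at (349,218), teapot bar from (360,95) to (410,0).

Run:
```python
from h import *
c=np.load("w1.npy",allow_pickle=True).item();p=cloud(c)
im=c["pixels"].astype(int)
w=slice(105,215),slice(225,265)
# spoon: greenish (g-r)
d=(im[...,1]-im[...,0])[w]; print(np.percentile(d,[5,50,95,99]))
m=d>np.median(d)+6; k,lab,st,cen=cv2.connectedComponentsWithStats(m.astype(np.uint8)); j=1+st[1:,4].argmax()
v,u=np.where(lab==j);v=v+105;u=u+225;print(st[j],u.min(),u.max(),v.min(),v.max())
P=np.array([ray(c,a,b,.008) for a,b in zip(u,v)])
print(P.min(0),P.max(0));r=cv2.minAreaRect(P[:,:2].astype(np.float32));print(r)
h=P[(P[:,0]>.47)];f=np.polyfit(h[:,0],h[:,1],1);print('handle line',f,np.degrees(np.arctan(f[0])),'y at .48',np.polyval(f,.48))
q=p[m.nonzero()[0]+105,m.nonzero()[1]+225];print('z',np.percentile(q[:,2],[5,50,95]))
go([*r[0],.1],np.degrees(np.arctan(f[0])))
```

```text
[-5. -4.  3.  4.]
[  8  14  16  83 456] 233 248 119 201
[0.42427895 0.41518794 0.008     ] [0.53993369 0.43678397 0.008     ]
((0.48210570216178894, 0.4260035455226898), (0.11565148085355759, 0.021594202145934105), 0.024058451876044273)
handle line [-0.05363443  0.45065596] -3.0700846828439845 y at .48 0.42491143347577154
z [0.00083656 0.00688286 0.01099877]
tcp [0.4793 0.4094 0.2462] yaw 0.09 t 2.78 open 0.0855
shift cm [ 0.31 -1.68 14.62]
turn deg 3.16 j7 -2.59
```

>>> apply_moves([
  [[0,0,0,3],[0.4,-1.6,3.1,0],[0,0,4,0],[0,0,4,0],[0,0,4,0],[0,0,3,0],[0,0,2,0],[0,0,2,0],[0,0,1,0],[0,0,0.5,0],[0,0,0,0],[0,0,0,0]],
])

```text
time_s: 3.78
ee_pos: [0.4854, 0.4247, 0.0125]
tool_rot: [1.0, -0.026, 0.001, -0.0]
wrist_force: [0.3, 0.6, 0.5]
opening: 0.0853
grasp_force: 0.0
```

Run:
```python
from h import *
go([.482,.425,.005],-3)
c=capture("wrist");save(c,"w2");np.save("w2.npy",c,allow_pickle=True)
```

```text
tcp [0.4854 0.4247 0.0125] yaw -3.03 t 3.78 open 0.0853
shift cm [-0.34 -0.01  0.75]
turn deg -0.03 j7 -2.78
```

View pics/w2.png

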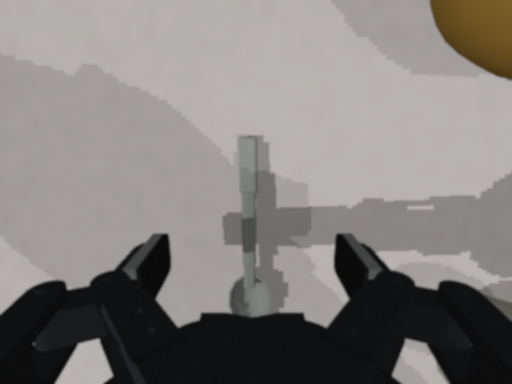

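The spoon handle (column 248) lies centred between the fingers (169 and 335). Close on it.

>>> apply_moves([
  [[-0.3,0,0.4,0],[0,0,0.4,0],[0,0,0,0]],
])

```text
time_s: 4.08
ee_pos: [0.4813, 0.4248, 0.0031]
tool_rot: [1.0, -0.026, -0.0, 0.0]
wrist_force: [-0.4, -0.9, -0.3]
opening: 0.0852
grasp_force: 0.0
```

>>> apply_moves([
  [[0,0,0,0],[0,0,0,0],[0,0,0,0],[0,0,0,0],[0,0,0,0],[0,0,0,0],[0,0,0,0],[0,0,0,0],[0,0,0,0],[0,0,0,0],[0,0,0,0],[0,0,0,0]],
], grip=1, force=25)

```text
time_s: 5.08
ee_pos: [0.4818, 0.4249, 0.0033]
tool_rot: [1.0, -0.026, 0.0, -0.0]
wrist_force: [0.5, 0.1, 1.0]
opening: 0.0071
grasp_force: 27.2
```

>>> apply_moves([
  [[0,0,-1,0],[0,0,-3,0],[0,0,-4,0],[0,0,-4,0],[0,0,-4,0],[0,0,-4,0],[1.23,3.39,0,0],[1.23,3.39,0,0],[1.23,3.39,0,0],[1.23,3.39,0,0],[1.23,3.39,0,0],[1.23,3.39,0,0],[1.23,3.39,0,0],[1.23,3.39,0,0],[1.23,3.39,0,0],[1.23,3.39,0,0],[1.23,3.39,0,0],[1.23,3.39,0,0],[1.23,3.39,0,0],[1.23,3.39,0,0]],
])

```text
time_s: 6.75
ee_pos: [0.629, -0.0598, 0.2041]
tool_rot: [1.0, -0.026, 0.0, -0.0]
wrist_force: [0.4, 0.0, -0.4]
opening: 0.0069
grasp_force: 27.1
```

>>> apply_moves([
  [[1.23,3.39,0,0],[0,0,0,4.3],[0,0,0,0],[0,0,0,0],[0,0,0,0]],
])

```text
time_s: 7.17
ee_pos: [0.6392, -0.0908, 0.2037]
tool_rot: [0.998, -0.062, 0.0, -0.0]
wrist_force: [-0.2, 1.2, -0.2]
opening: 0.0072
grasp_force: 27.1
```

Run:
```python
from h import *
go([.639,-.092,.2],-7.3)
c=capture("wrist");save(c,"w3");np.save("w3.npy",c,allow_pickle=True);np.save("s3.npy",capture("scene"),allow_pickle=True)
```

```text
tcp [ 0.6392 -0.0908  0.2037] yaw -7.07 t 7.17 open 0.0072
shift cm [-0.    0.12  0.37]
turn deg 0.23 j7 -1.83
```

View pics/w3.png

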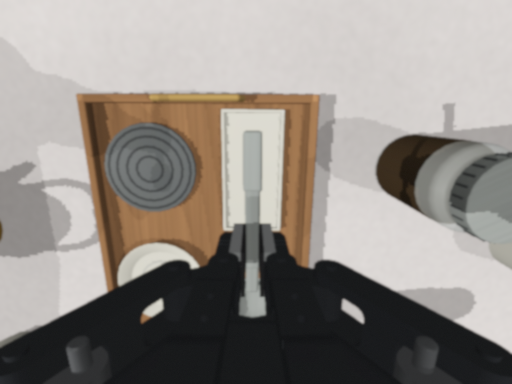

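The wrist view shows the rest (corners 221,109 and 284,109), trivet centred at (151,167), saucer partly seen, spoon held straight over the rest.

Run:
```python
from h import *
c=np.load("w3.npy",allow_pickle=True).item();p=cloud(c)
a,b=ray(c,221,109,.016),ray(c,284,109,.016);e=ray(c,223,230,.016);f=ray(c,281,230,.016)
print('rest far edge',a,b,'w',np.linalg.norm(a-b),'dir',np.degrees(np.arctan2(*(b-a)[1::-1]))+90,'near',e,f)
far=(a+b)/2;l=np.array([np.cos(np.radians(-7.3)),np.sin(np.radians(-7.3)),0]);print('rest centre',far-l*.076)
P=np.array([ray(c,x,y,.015) for x,y in((106,167),(195,166),(151,124),(151,211))]);print('trivet',(P[0]+P[1])/2,(P[2]+P[3])/2,np.linalg.norm(P[0]-P[1]),np.linalg.norm(P[2]-P[3]))
A,B=ray(c,79,95,.026),ray(c,319,95,.026);print('tray',A,B,np.linalg.norm(A-B),np.degrees(np.arctan2(*(B-A)[1::-1]))+90, 'centre',(A+B)/2-l*.1675)
# spoon ray at its height: tip in hand
for v in(131,190): print('spoon col ends',ray(c,252,v,.2037+.0))
r=p[120:220,230:240];print('rest z',np.median(r[...,2]))
```

```text
rest far edge [ 0.71689706 -0.06595433  0.016     ] [ 0.70796164 -0.1382637   0.016     ] w 0.07285936497735816 dir -7.044445597223799 near [ 0.56713397 -0.04549825  0.016     ] [ 0.55786015 -0.1205199   0.016     ]
rest centre [ 0.63704537 -0.09245211  0.016     ]
trivet [0.66074988 0.0302229  0.015     ] [0.65717827 0.03037263 0.015     ] 0.10920116715636052 0.10890091681684926
tray [0.75051891 0.08673646 0.026     ] [ 0.71793703 -0.17693997  0.026     ] 0.26568184238165343 -7.044199277933529 centre [ 0.56808565 -0.02381843  0.026     ]
spoon col ends [ 0.69791399 -0.09966884  0.2037    ]
spoon col ends [ 0.66698517 -0.09584899  0.2037    ]
rest z 0.011754565505291636
```

>>> apply_moves([
  [[-0.2,0.17,2.7,0],[0,0,3,0],[0,0,3,0],[0,0,3,0],[0,0,3,0],[0,0,2,0],[0,0,1,0],[0,0,0.5,0],[0,0,0.3,0],[0,0,0.2,0],[0,0,0,0],[0,0,0,0]],
])

```text
time_s: 8.27
ee_pos: [0.638, -0.0941, 0.0175]
tool_rot: [0.998, -0.064, 0.001, 0.0]
wrist_force: [-0.3, -0.0, -0.6]
opening: 0.0068
grasp_force: 27.1
```

>>> apply_moves([
  [[0,0,0.15,0],[0,0,0.05,0],[0,0,0,0]],
])

```text
time_s: 8.52
ee_pos: [0.6378, -0.0941, 0.0152]
tool_rot: [0.998, -0.064, 0.001, 0.0]
wrist_force: [0.1, 0.2, 4.8]
opening: 0.0071
grasp_force: 27.5
```

>>> apply_moves([
  [[0,0,0,0],[0,0,0,0],[0,0,0,0],[0,0,0,0],[0,0,-0.5,0],[0,0,-1,0],[0,0,-3,0],[0,0,-4,0],[0,0,-4,0],[0,0,-4,0],[0,0,-4,0],[0,0,-4,0],[0,0,0,0]],
], grip=0.7)

```text
time_s: 9.6
ee_pos: [0.6407, -0.0935, 0.2698]
tool_rot: [0.998, -0.064, 0.007, 0.0]
wrist_force: [1.3, -0.3, 1.8]
opening: 0.0257
grasp_force: 0.0
```

Run:
```python
from h import *
go()
c=capture("wrist");save(c,"w4");np.save("w4.npy",c,allow_pickle=True)
```

```text
tcp [ 0.6407 -0.0935  0.2698] yaw -7.29 t 9.6 open 0.0257
```

View pics/w4.png

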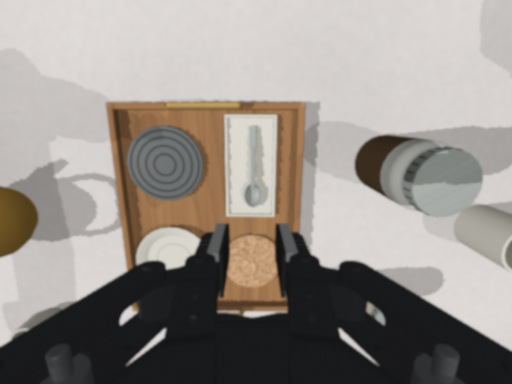

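The spoon lies centred in the rest (spoon rows 126–207 in rest rows 114–216). Next: the jar.

>>> apply_moves([
  [[-2.65,2.55,0,0],[-2.65,2.55,0,0],[-2.65,2.55,0,0],[-2.65,2.55,0,0],[-2.65,2.55,0,0],[-2.65,2.55,0,0],[-2.65,2.55,0,0],[-2.65,2.55,0,0],[0,0,3,0],[0,0,3,0],[0,0,3,0],[0,0,3,0],[0,0,0,0],[0,0,0,0]],
], grip=0)

```text
time_s: 10.82
ee_pos: [0.3999, -0.2686, 0.1384]
tool_rot: [0.998, -0.063, -0.002, -0.001]
wrist_force: [0.8, -0.4, 1.0]
opening: 0.0855
grasp_force: 0.0
```

Run:
```python
from h import *
go([.4045,-.2687,.022],-7.3)
c=capture("wrist");save(c,"w5");np.save("w5.npy",c,allow_pickle=True);p=cloud(c)
m=(p[...,2]>.078)&(p[...,2]<.095)&(np.hypot(p[...,0]-.4045,p[...,1]+.2687)<.045)
m[240:]=m[240:]; q=p[m];print(m.sum(),q.min(0) if m.sum() else'',q.max(0) if m.sum() else'')
```

```text
tcp [ 0.3999 -0.2686  0.1384] yaw -7.27 t 10.82 open 0.0855
shift cm [ 0.5  -0.02 11.64]
turn deg 0.03 j7 -1.36
4143 [ 0.37726326 -0.29673109  0.07833485] [ 0.43407758 -0.23986813  0.08704832]
```

View pics/w5.png

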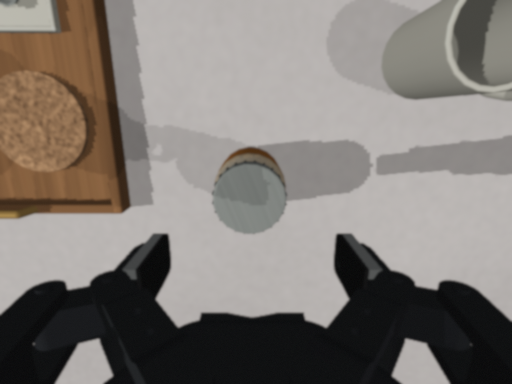

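The cap (249,196) lies between the fingers; its depth points centre at (0.4057, -0.2683). The coaster shows at (40,121).

>>> apply_moves([
  [[0.6,0,0,0],[0,0,2.5,0],[0,0,2.5,0],[0,0,2.5,0],[0,0,2,0],[0,0,1.3,0],[0,0,0.7,0],[0,0,0,0],[0,0,0,0],[0,0,0,0]],
])

```text
time_s: 11.7
ee_pos: [0.4081, -0.2708, 0.0257]
tool_rot: [0.998, -0.064, 0.001, 0.001]
wrist_force: [-0.5, 0.1, -0.8]
opening: 0.0859
grasp_force: 0.0
```

>>> apply_moves([
  [[0,0,0,0],[0,0,0,0],[0,0,0,0],[0,0,0,0],[0,0,0,0],[0,0,0,0],[0,0,0,0],[0,0,0,0]],
], grip=1, force=40)

```text
time_s: 12.37
ee_pos: [0.4076, -0.2704, 0.0256]
tool_rot: [0.998, -0.064, 0.001, 0.0]
wrist_force: [-1.3, 1.7, 9.3]
opening: 0.061
grasp_force: 41.1
```

Run:
```python
from h import *
c=np.load("w5.npy",allow_pickle=True).item();p=cloud(c)
print('coaster',ray(c,40,121,.014),ray(c,40,70,.014),ray(c,40,171,.014),ray(c,87,121,.014))
go([.483,-.073,.15],-7.1)
```

```text
coaster [ 0.48589996 -0.07897565  0.014     ] [ 0.52893507 -0.09381695  0.014     ] [ 0.43943827 -0.06295264  0.014     ] [ 0.48029683 -0.12307895  0.014     ]
tcp [ 0.4076 -0.2704  0.0256] yaw -7.3 t 12.37 open 0.061
shift cm [  4.99 -20.53 -12.45]
turn deg -0.2 j7 -1.48
```

>>> apply_moves([
  [[0,0,-0.5,0],[0,0,-1.5,0],[0,0,-2.5,0],[0,0,-2.5,0],[0,0,-1,0],[0.53,-2.04,0,0],[0.53,-2.04,0,0],[0.53,-2.04,0,0],[0.53,-2.04,0,0],[0.53,-2.04,0,0],[0.53,-2.04,0,0],[0.53,-2.04,0,0],[0.53,-2.04,0,0],[0.53,-2.04,0,0],[0.53,-2.04,0,0],[0,0,0,0],[0,0,0,0],[0,0,0,0]],
])

```text
time_s: 13.87
ee_pos: [0.4849, -0.075, 0.1039]
tool_rot: [0.998, -0.064, -0.0, 0.0]
wrist_force: [-1.0, 0.2, -2.6]
opening: 0.0606
grasp_force: 44.0
```

Run:
```python
from h import *
go([.486,-.0755,.042],-7.1)
np.save("side5.npy",capture("side"),allow_pickle=True)
```

```text
tcp [ 0.4849 -0.075   0.1039] yaw -7.29 t 13.87 open 0.0606
shift cm [0.12 0.03 6.19]
turn deg -0.19 j7 -1.86
```

>>> apply_moves([
  [[0.1,0,1,0],[0,0,2,0],[0,0,1.5,0],[0,0,0.8,0],[0,0,0.4,0],[0,0,0.2,0],[0,0,0.2,0],[0,0,0.15,0],[0,0,0.1,0],[0,0,0,0],[0,0,0,0]],
])

```text
time_s: 14.83
ee_pos: [0.4867, -0.0747, 0.0411]
tool_rot: [0.998, -0.064, 0.0, 0.0]
wrist_force: [-0.2, -0.4, -1.8]
opening: 0.0607
grasp_force: 44.0
```

>>> apply_moves([
  [[0,0,0.08,0],[0,0,0.08,0],[0,0,0,0]],
])

```text
time_s: 15.08
ee_pos: [0.4866, -0.0747, 0.0397]
tool_rot: [0.998, -0.064, 0.0, 0.0]
wrist_force: [-1.4, -0.5, 3.3]
opening: 0.0609
grasp_force: 44.5
```

>>> apply_moves([
  [[0,0,0,0],[0,0,0,0],[0,0,0,0],[0,0,0,0],[0,0,-1,0],[0,0,-3,0],[0,0,-4,0],[0,0,-4,0],[0,0,-4,-6.5],[0,0,-4,-6.5],[0,0,0,-6.5],[0,0,0,-6.5],[0,0,0,-6.5],[0,0,0,-6.5],[0,0,0,-6.5]],
], grip=0)

```text
time_s: 16.33
ee_pos: [0.4862, -0.0746, 0.2401]
tool_rot: [0.944, 0.33, 0.0, 0.0]
wrist_force: [-0.5, 0.1, -1.2]
opening: 0.0852
grasp_force: 0.0
```

>>> apply_moves([
  [[1.62,-3.3,0,0],[1.62,-3.3,0,0],[1.62,-3.3,0,0],[1.62,-3.3,0,0],[1.62,-3.3,0,0],[1.62,-3.3,0,0],[1.62,-3.3,0,0],[1.62,-3.3,0,0],[1.62,-3.3,0,0],[1.62,-3.3,0,0],[0,0,2,0],[0,0,2,0],[0,0,2,0],[0,0,2,0],[0,0,0,0],[0,0,0,0]],
])

```text
time_s: 17.67
ee_pos: [0.4091, 0.2846, 0.1593]
tool_rot: [0.945, 0.327, -0.001, 0.0]
wrist_force: [-0.1, 0.7, 0.8]
opening: 0.0855
grasp_force: 0.0
```

Run:
```python
from h import *
go([.410,.285,.022])
c=capture("wrist");save(c,"w6");np.save("w6.npy",c,allow_pickle=True);p=cloud(c)
m=(p[...,2]>.055)&(p[...,2]<.068)&(np.hypot(p[...,0]-.41,p[...,1]-.285)<.05)
q=p[m];print(m.sum(),np.percentile(q,[.5,99.5],axis=0))
c=capture("side");save(c,"s6");np.save("s6.npy",c,allow_pickle=True);p=cloud(c)
m=(np.hypot(p[...,0]-.484,p[...,1]+.0755)<.045)&(p[...,2]>.02);q=p[m];print('jar',m.sum(),q[:,2].max())
for lo,hi,r in((.025,.065,.031),(.09,.105,.028)):
    k=q[(q[:,2]>lo)&(q[:,2]<hi)]
    from scipy.optimize import least_squares
    s=least_squares(lambda t:np.hypot(k[:,0]-t[0],k[:,1]-t[1])-r,[.484,-.075],loss='soft_l1',f_scale=.002);print(lo,len(k),s.x,np.percentile(k,[1,99],axis=0))
```

```text
tcp [0.4091 0.2846 0.1593] yaw 38.23 t 17.67 open 0.0855
shift cm [ 0.12  0.03 13.73]
1095 [[0.37813715 0.25338879 0.05511714]
 [0.44250045 0.31736504 0.06319914]]
jar 748 0.103610945528605
0.025 278 [ 0.48412204 -0.07549075] [[ 0.45249948 -0.08532019  0.02554606]
 [ 0.50382829 -0.04262853  0.06437001]]
0.09 240 [ 0.48407805 -0.07553861] [[ 0.45551229 -0.09862373  0.0904418 ]
 [ 0.50846484 -0.04543814  0.10284773]]
```

View pics/w6.png

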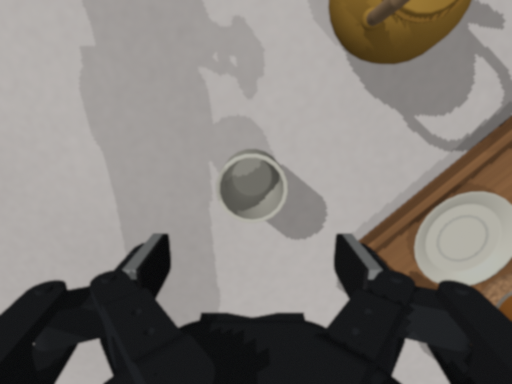

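The cup rim (253,186) is centred between the fingers, depth points centred at (0.4103, 0.2854); the saucer shows at (466,238).

>>> apply_moves([
  [[0.1,0,1.1,0],[0,0,3,0],[0,0,3,0],[0,0,3,0],[0,0,2,0],[0,0,1.2,0],[0,0,0.7,0],[0,0,0,0],[0,0,0,0],[0,0,0,0]],
])

```text
time_s: 18.6
ee_pos: [0.4112, 0.2861, 0.0204]
tool_rot: [0.945, 0.327, 0.001, -0.0]
wrist_force: [-0.3, -0.4, 0.4]
opening: 0.0854
grasp_force: 0.0
```

>>> apply_moves([
  [[0,0,0,0],[0,0,0,0],[0,0,0,0],[0,0,0,0],[0,0,0,0],[0,0,0,0],[0,0,0,0],[0,0,0,0]],
], grip=1, force=35)

```text
time_s: 19.27
ee_pos: [0.4111, 0.2859, 0.0204]
tool_rot: [0.945, 0.327, 0.001, -0.0]
wrist_force: [-1.0, -0.7, 7.5]
opening: 0.0642
grasp_force: 36.9
```

Run:
```python
from h import *
c=np.load("w6.npy",allow_pickle=True).item()
P=np.array([ray(c,466,y,.02) for y in (191,238,286)]+[ray(c,x,238,.02) for x in(415,)]);print(P,np.linalg.norm(P[0]-P[2]))
c=np.load("s6.npy",allow_pickle=True).item();p=cloud(c)
m=(np.hypot(p[...,0]-.5,p[...,1]-.052)<.075)&(p[...,2]>.010)&(p[...,2]<.03)
hsv=cv2.cvtColor(c["pixels"],cv2.COLOR_RGB2HSV); m&=(hsv[...,1]<60); q=p[m]
print('saucer side',m.sum(),np.percentile(q,[1,99],axis=0),cv2.minEnclosingCircle(q[:,:2].astype(np.float32)))
go([.499,.052,.12])
```

```text
[[0.54176285 0.09648962 0.02      ]
 [0.5058595  0.05353216 0.02      ]
 [0.46526732 0.00496464 0.02      ]
 [0.47040113 0.09851165 0.02      ]] 0.11928280667277184
saucer side 936 [[ 0.4485708  -0.00324501  0.01145289]
 [ 0.55607852  0.10581645  0.02345382]] ((0.5034307837486267, 0.05046612024307251), 0.05945972725749016)
tcp [0.4111 0.2859 0.0204] yaw 38.2 t 19.27 open 0.0642
shift cm [-7.53 23.82 -9.96]
```

>>> apply_moves([
  [[0,0,-0.5,0],[0,0,-1.5,0],[0,0,-2.5,0],[0,0,-2.5,0],[0,0,-1,0],[-0.66,2.19,0,0],[-0.66,2.19,0,0],[-0.66,2.19,0,0],[-0.66,2.19,0,0],[-0.66,2.19,0,0],[-0.66,2.19,0,0],[-0.66,2.19,0,0],[-0.66,2.19,0,0],[-0.66,2.19,0,0],[-0.66,2.19,0,0],[-0.66,2.19,0,0],[0,0,0,0],[0,0,0,0],[0,0,0,0]],
])

```text
time_s: 20.85
ee_pos: [0.502, 0.0516, 0.0991]
tool_rot: [0.945, 0.327, -0.0, -0.0]
wrist_force: [-0.2, 0.2, -0.5]
opening: 0.0646
grasp_force: 39.4
```

Run:
```python
from h import *
go([.503,.0515,.0355])
```

```text
tcp [0.502  0.0516 0.0991] yaw 38.2 t 20.85 open 0.0646
shift cm [0.08 0.07 6.36]
```

>>> apply_moves([
  [[0.1,0,1,0],[0,0,2,0],[0,0,1.5,0],[0,0,0.9,0],[0,0,0.4,0],[0,0,0.3,0],[0,0,0.2,0],[0,0,0.1,0],[0,0,0,0],[0,0,0,0]],
])

```text
time_s: 21.68
ee_pos: [0.5035, 0.0519, 0.0357]
tool_rot: [0.945, 0.327, 0.0, 0.0]
wrist_force: [-0.5, -0.4, -1.3]
opening: 0.0646
grasp_force: 39.3
```

>>> apply_moves([
  [[0,0,0.08,0],[0,0,0,0],[0,0,0,0]],
])

```text
time_s: 21.93
ee_pos: [0.5032, 0.0517, 0.0345]
tool_rot: [0.945, 0.327, 0.0, 0.0]
wrist_force: [-0.3, -0.6, -0.3]
opening: 0.0645
grasp_force: 39.3
```

>>> apply_moves([
  [[0,0,0.08,0],[0,0,0.05,0],[0,0,0,0]],
])

```text
time_s: 22.18
ee_pos: [0.5033, 0.0519, 0.0335]
tool_rot: [0.945, 0.327, 0.0, 0.0]
wrist_force: [-0.9, -0.6, 4.3]
opening: 0.0644
grasp_force: 39.8
```

>>> apply_moves([
  [[0,0,0,0],[0,0,0,0],[0,0,0,0],[0,0,0,0],[0,0,-1,0],[0,0,-3,0],[0,0,-4,0],[0,0,-4,0],[0,0,-4,6.4],[0,0,-4,6.4],[0,0,-4,6.4],[0,0,-2,6.4],[0,0,0,6.4],[0,0,0,6.4],[0,0,0,6.4],[0,0,0,0]],
], grip=0)

```text
time_s: 23.52
ee_pos: [0.5029, 0.0521, 0.294]
tool_rot: [0.998, -0.06, 0.0, 0.0]
wrist_force: [-0.3, 0.5, 0.1]
opening: 0.0855
grasp_force: 0.0
```

>>> apply_moves([
  [[0.98,-3.15,0,0],[0.98,-3.15,0,0],[0.98,-3.15,0,0],[0.98,-3.15,0,0],[0.98,-3.15,0,0],[0.98,-3.15,0,0],[0.98,-3.15,0,0],[0.98,-3.15,0,0],[0,0,0,0],[0,0,0,0],[0,0,0,0]],
])

```text
time_s: 24.43
ee_pos: [0.6097, 0.293, 0.2929]
tool_rot: [0.998, -0.056, -0.0, 0.0]
wrist_force: [0.5, -0.4, -0.7]
opening: 0.0855
grasp_force: 0.0
```

Run:
```python
from h import *
c=capture("wrist");save(c,"w7");np.save("w7.npy",c,allow_pickle=True);p=cloud(c)
m=(p[...,2]>.144)&(p[...,2]<.16)&(np.hypot(p[...,0]-.61,p[...,1]-.293)<.07);q=p[m]
r=cv2.minAreaRect(q[:,:2].astype(np.float32));print(m.sum(),r,q[:,2].max())
d=q[:,:2]-q[:,:2].mean(0);v=np.linalg.svd(d,full_matrices=False)[2][0];yaw=np.degrees(np.arctan2(v[1],v[0]));print(q.mean(0),yaw)
go([*r[0],.133],yaw)
m=(p[...,2]>.03)&(p[...,2]<.08)&(np.hypot(p[...,0]-.61,p[...,1]-.293)<.1);q=p[m];print('body',np.percentile(q,[.5,99.5],axis=0))
c=capture("side");p=cloud(c);m=(np.hypot(p[...,0]-.503,p[...,1]-.051)<.05)&(p[...,2]>.04)&(p[...,2]<.09);q=p[m];print('cup',np.percentile(q,[.5,99.5],axis=0))
```

```text
576 ((0.611189603805542, 0.2926170229911804), (0.0097572673112154, 0.07248889654874802), 83.13664245605469) 0.15456145315962633
[0.61344862 0.29233169 0.15128002] 172.1428114999012
tcp [0.6099 0.2922 0.2931] yaw -6.53 t 24.48 open 0.0857
shift cm [ 0.12 -0.07 16.01]
turn deg 1.33 j7 -2.45
body [[0.56456867 0.24026499 0.04353698]
 [0.68522705 0.34323334 0.07992532]]
cup [[0.46910416 0.02017651 0.04068073]
 [0.532983   0.08520232 0.07823775]]
```

View pics/w7.png

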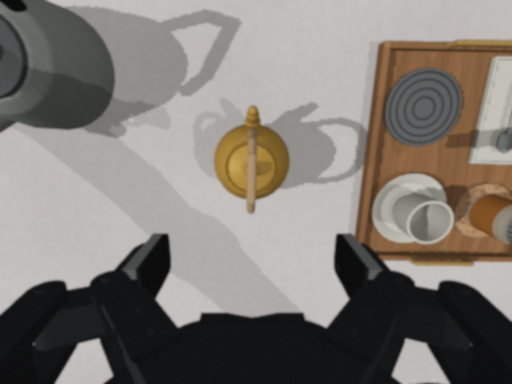

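The pot's bar runs (252,125)–(250,210), spout away from the robot, centred between the fingers; the cup stands on its saucer at (422,215).

>>> apply_moves([
  [[0.15,0,2,1],[0,0,3,0],[0,0,3,0],[0,0,3,0],[0,0,2.5,0],[0,0,1.7,0],[0,0,0.8,0],[0,0,0.4,0],[0,0,0,0],[0,0,0,0]],
])

```text
time_s: 25.37
ee_pos: [0.6122, 0.293, 0.1306]
tool_rot: [0.998, -0.066, 0.001, -0.0]
wrist_force: [-0.3, 1.0, 0.4]
opening: 0.0852
grasp_force: 0.0
```

Run:
```python
from h import *
go([.6115,.2925,.130],-7.2)
```

```text
tcp [0.6122 0.293  0.1306] yaw -7.62 t 25.37 open 0.0852
shift cm [-0.06  0.06  0.06]
turn deg -0.42 j7 -2.54
```

>>> apply_moves([
  [[0,0,0,0],[0,0,0,0],[0,0,0,0],[0,0,0,0],[0,0,0,0],[0,0,0,0],[0,0,0,0],[0,0,0,0],[0,0,0,0],[0,0,0,0],[0,0,0,0],[0,0,0,0]],
], grip=1, force=90)

```text
time_s: 26.37
ee_pos: [0.6115, 0.2934, 0.1294]
tool_rot: [0.998, -0.066, 0.0, -0.0]
wrist_force: [0.2, 1.7, 3.0]
opening: 0.0084
grasp_force: 88.1
```

>>> apply_moves([
  [[0,0,-0.3,0],[0,0,-0.7,0],[0,0,-1.5,0],[0,0,-2,0],[0,0,-1.5,0],[0,0,0,0],[0,0,0,0]],
])

```text
time_s: 26.95
ee_pos: [0.6116, 0.2927, 0.1892]
tool_rot: [0.998, -0.066, 0.0, 0.0]
wrist_force: [0.2, -0.8, -5.6]
opening: 0.0083
grasp_force: 87.9
```

Run:
```python
from h import *
go([.658,.031,.19],-7.2)
c=capture("wrist");p=cloud(c)
q=p[(p[...,2]>.17)&(p[...,2]<.225)&(np.hypot(p[...,0]-.61,p[...,1]-.293)<.09)];print(len(q),q.mean(0))
c=capture("side");save(c,"s8")
```

```text
tcp [0.6116 0.2927 0.1892] yaw -7.62 t 26.95 open 0.0083
shift cm [ 8.07 25.32 -0.06]
turn deg -0.42 j7 -2.51
4347 [0.62387234 0.28972631 0.20804307]
```

View pics/s8.png

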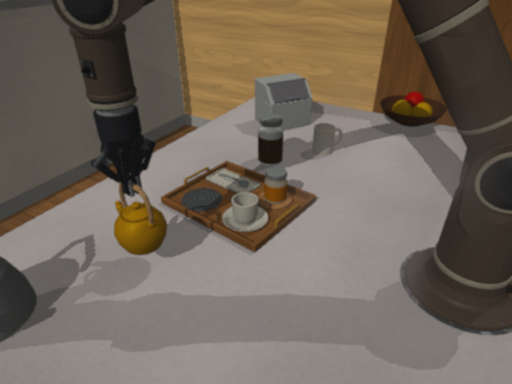

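The pot hangs upright from the gripper at (140,228), its bottom about 60 mm up, clear of the tray's rim.

>>> apply_moves([
  [[0.4,0.85,0,0],[0.6,1.9,0,0],[0.6,1.9,0,0],[0.6,1.9,0,0],[0.6,1.9,0,0],[0.6,1.9,0,0],[0.6,1.9,0,0],[0.6,1.9,0,0],[0.6,1.9,0,0],[0.6,1.9,0,0],[0.6,1.9,0,0],[0.6,1.9,0,0],[0.6,1.9,0,0],[0.4,1.7,0,0],[0,0,0,0],[0,0,0,0],[0,0,0,0],[0,0,0,0]],
])

```text
time_s: 28.55
ee_pos: [0.6568, 0.0322, 0.1887]
tool_rot: [0.998, -0.066, -0.0, -0.0]
wrist_force: [-0.0, 0.1, -5.0]
opening: 0.0081
grasp_force: 87.9
```

Run:
```python
from h import *
c=np.load("w7.npy",allow_pickle=True).item()
P=[ray(c,x,y,.015) for x,y in((386,107),(463,107),(424,68),(424,146))];print((P[0]+P[1])/2,(P[2]+P[3])/2,np.linalg.norm(P[0]-P[1]))
c=np.load("s6.npy",allow_pickle=True).item();p=cloud(c)
hsv=cv2.cvtColor(c["pixels"],cv2.COLOR_RGB2HSV)
m=(np.hypot(p[...,0]-.656,p[...,1]-.031)<.075)&(p[...,2]>.008)&(p[...,2]<.022)&(hsv[...,1]<90)&(hsv[...,2]<110);q=p[m].astype(np.float32)
print(m.sum(),np.percentile(q,[1,99],axis=0),cv2.minEnclosingCircle(q[:,:2]))
go([.657,.031,.15],-7.2)
```

```text
[0.65918221 0.03022507 0.015     ] [0.65724139 0.03085582 0.015     ] 0.1133026730002383Traceback (most recent call last):
  File "<stdin>", line 7, in <module>
cv2.error: OpenCV(4.12.0) /io/opencv/modules/imgproc/src/shapedescr.cpp:201: error: (-215:Assertion failed) count >= 0 && (depth == CV_32F || depth == CV_32S) in function 'minEnclosingCircle'
```

>>> apply_moves([
  [[0.1,0.15,0.7,0],[0,0,1,0],[0,0,1,0],[0,0,0.6,0],[0,0,0.4,0],[0,0,0.2,0],[0,0,0.2,0],[0,0,0.1,0],[0,0,0,0],[0,0,0,0],[0,0,0,0]],
])

```text
time_s: 29.47
ee_pos: [0.6583, 0.0295, 0.1475]
tool_rot: [0.998, -0.066, 0.0, -0.0]
wrist_force: [-0.9, -0.5, -4.2]
opening: 0.0083
grasp_force: 87.8
```

>>> apply_moves([
  [[0,0,0.1,0],[0,0,0.1,0],[0,0,0.08,0],[0,0,0,0],[0,0,0,0]],
])

```text
time_s: 29.88
ee_pos: [0.6581, 0.0296, 0.1444]
tool_rot: [0.998, -0.066, 0.0, -0.0]
wrist_force: [-0.3, 0.5, -4.1]
opening: 0.0078
grasp_force: 88.1
```

>>> apply_moves([
  [[0,0,0.08,0],[0,0,0.05,0],[0,0,0,0],[0,0,0,0]],
])

```text
time_s: 30.22
ee_pos: [0.6585, 0.0299, 0.1444]
tool_rot: [0.998, -0.066, 0.001, -0.0]
wrist_force: [-2.1, -0.1, 5.7]
opening: 0.0081
grasp_force: 89.3
```

>>> apply_moves([
  [[0,0,0,0],[0,0,0,0],[0,0,0,0],[0,0,0,0],[0,0,0,0],[0,0,0,0],[0,0,-1,0],[0,0,-3,0],[0,0,-4,0],[0,0,-4,0],[0,0,-4,0],[-1.5,0,-2,0],[-2,0,0,0],[-2,0,0,0],[-2,0,0,0],[0,0,0,0],[0,0,0,0]],
], grip=0)

```text
time_s: 31.63
ee_pos: [0.5833, 0.0396, 0.3244]
tool_rot: [0.998, -0.066, 0.001, 0.0]
wrist_force: [0.4, -0.1, 0.5]
opening: 0.0855
grasp_force: 0.0
```

Run:
```python
from h import *
c=capture("wrist");save(c,"w9");p=cloud(c)
m=(p[...,2]>.159)&(p[...,2]<.18)&(np.hypot(p[...,0]-.658,p[...,1]-.03)<.07);q=p[m]
print('bar',m.sum(),q.mean(0) if m.sum() else'',cv2.minAreaRect(q[:,:2].astype(np.float32)) if m.sum() else'')
from scipy.optimize import least_squares
s=capture("scene");a=cloud(s);b=cloud(capture("side"))
for n,x,y,r,lo,hi in(("mug",.4955,-.441,.036,.02,.085),("can",.6184,-.288,.041,.02,.11),("jar",.484,-.0755,.031,.025,.065),("cup",.502,.051,.033,.037,.078)):
    for p in(a,b):
        k=p[(np.hypot(p[...,0]-x,p[...,1]-y)<r+.012)&(p[...,2]>lo)&(p[...,2]<hi)]
        if len(k)>20:
            f=least_squares(lambda t:np.hypot(k[:,0]-t[0],k[:,1]-t[1])-r,[x,y],loss='soft_l1',f_scale=.002);print(n,len(k),f.x.round(4),f.cost)
save(s,"sc9")
```

```text
bar 616 [0.65858304 0.02882699 0.1663015 ] ((0.6577725410461426, 0.028834158554673195), (0.008859697729349136, 0.07513371109962463), 82.1865463256836)
mug 819 [ 0.4971 -0.4408] 0.002092416479040414
mug 460 [ 0.4953 -0.4393] 0.0010487195036003071
can 736 [ 0.6185 -0.2878] 0.0004303176723137212
can 645 [ 0.6189 -0.2874] 0.000783666695435946
jar 206 [ 0.4829 -0.0764] 0.0002530231881133825
jar 285 [ 0.4842 -0.0755] 0.00020891906451320103
cup 419 [0.5033 0.0491] 0.0011583554979631054
cup 624 [0.5018 0.0522] 0.001413382604300585
```

View pics/w9.png

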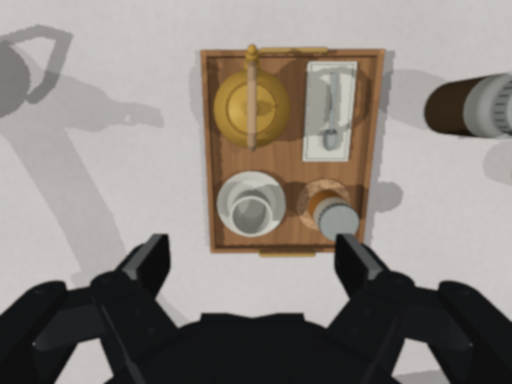

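View pics/sc9.png

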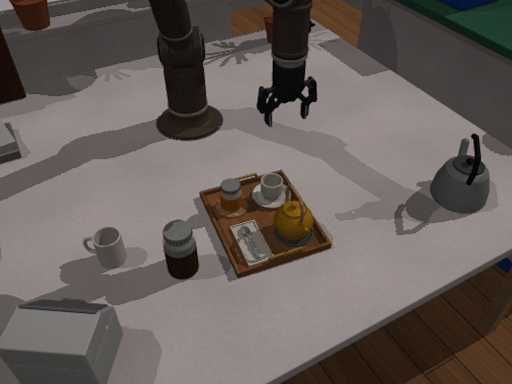

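The wrist and scene pictures show the pot (250,107), spoon (331,110), cup (251,205) and jar (325,205) all upright and centred on their places. The arm is clear, and the mug and canister haven't moved.

```bash
python3 -c "
from h import *
print(close_job())"
```

```text
the job is handed in; nothing more can be done
None
```

The tray is laid and handed in at about 32 s: teapot, cup, jar and spoon measured well within tolerance on their places, mug and canister not moved; the verdict itself was not reported back.

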